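# Clamp a microplate on the bench mixer by its L-slot locking pin

## Task

Lock the microplate on the bench mixer: with the fingertips, push the upright steel pin along the long leg of its L-shaped slot towards the plate as far as the corner, then push it sideways round the corner and along the short leg to its end, and leave it there. Push gently and never pinch the pin between the fingers; do not lift or shift anything else - the microplate stays in its nest, moved only by the clamp.

Things in the scene. Friction and masses are not known exactly. Their poses are not given: they have to be found in the camera images.
- mixer: White flat bench mixer, fixed, 340 (x) x 220 (y) mm. Origin: centre of its underside on the bench; +x to its far side, +y left. Deck 50 mm high. Near half: bare metal cover plate (x -165 to -30, y -75 to 75, top 61 mm high) with the 15 mm wide L-slot: long leg along +x at y -20, short leg along +y at x -60. Far half: plate nest with a stop bar (face at x 150, top 66 mm high) and low side rails.
- post: The locking pin's post: plain upright steel cylinder 16 mm in diameter, 40 mm tall, standing on the slot (61.5 to 101.5 mm above the bench). Origin: centre of its lower end. It only slides along its slot, cannot be lifted or tilted, and stays where it is left.
- slot_start (a point): Pin's place at the near end of the long leg (both joints 0): mixer x -125, y -20 mm, on the cover's top face, 61 mm high. Its axes are the mixer's.
- corner (a point): Pin's place at the corner of the L, on the cover's top face: mixer x -60, y -20 mm.
- slot_end (a point): Pin's place at the closed end of the short leg (locked), on the cover's top face: mixer x -60, y +20 mm.
- clamp (a joint): Travel of pin and clamp along the long leg (mixer +x), 0 at the near end, 0.065 m at the corner, where it stops. Starts between 0 and 0.020. Sliding friction about 3 N, no spring. It carries a steel clamp bar (12 x 100 mm, top 73.5 mm high) that whose far face runs 123.5 mm ahead of the pin's axis; it pushes the microplate up to the stop in the last millimetres.
- pin (a joint): Travel of the pin along the short leg (mixer +y), 0 in the long leg, 0.040 m at the locked end, where it stops. Free to move only at the corner (the slot gives about 1.5 mm play). Sliding friction about 2.5 N, no spring.
- plate: Light grey microplate with 24 round wells, 85.5 (x) x 128 (y) x 14.4 mm, about 50 to 100 g, loose in the nest on the deck between the side rails. Origin at the centre of its underside, 50 mm above the bench; near mixer x +101 to +107 mm.
- jar_a: Small amber jar with white lid, 28 mm across, 42 mm high, standing on the deck at the mixer's right edge beside the clamp bar. Origin: centre of underside. Bystander.
- jar_b: Same kind of jar, standing on the deck at the near left corner. Origin: centre of underside. Bystander.
- spare_plate: Second microplate lying on the bench, same size. Origin: centre of underside. Bystander.
- reagent: White bottle, 56 mm across, 125 mm high, on the bench. Origin: centre of underside. Bystander.
- tube_rack: White tube rack 70 x 120 mm with tubes, 59 mm high, on the bench. Origin: centre of underside. Bystander.
- tip_box: Grey box with clear lid, 85 x 120 x 63 mm, on the bench. Origin: centre of underside. Bystander.

How it is judged:
By the outcome, as a careful person would: the job done as asked, in the order asked, and still so for the second after the job is handed in, with the robot touching nothing.
It also fails if it takes over 45 s, if anything falls off the work surface, if the arm or the gripper's body presses on something with over 40 N, if the wrist force passes 120 N, or if a joint passes its speed limit or range.

## Robot

A 6-joint arm with a two-finger parallel gripper is mounted at the origin on the work surface. World frame = base frame: x ahead of the robot, y to its left, z up, the work surface at z = 0. Lengths are in mm, angles in degrees, forces in N, time in s.
With the tool pointing down it reaches from about 350 to 850 mm from the base axis. Payload 8.1 kg.
Tool frame: the origin (TCP) lies midway between the tips of the shut fingers; the grasp point (between the pads) lies 19 mm behind it (hold_point_z is the distance from the TCP to the grasp point, in mm); z points along the fingers, y is the direction in which the jaws open and shut (so a half turn about z gives the same grasp; the last joint's range is limited). The gripper opens to 85 mm and grips with 20 to 120 N. Pads are 22 mm wide; open, the fingers measure 114 mm over their backs; the gripper's body (76 mm by 85 mm) begins 54 mm behind the grasp point. The pads swing forward as they close: fully open they stand 13 mm farther back than shut.
Start: joints at [-68.377, 7.471, 85.268, -0, 87.261, -4.893], TCP at [267.893, -536.879, 231.292] pointing down, gripper open.
Joint ranges: [-169.43, 169.43], [-51.17, 129.36], [1.28, 143.12], [-76.62, 256.62], [0, 156.53], [-152.29, 152.29]. Speed limits (degrees/s): [136.94, 136.94, 159.86, 180, 180, 180].

## Interface

Orientations are given as [roll, pitch, yaw] about the fixed x, y, z axes, in that order (R = Rz(yaw) Ry(pitch) Rx(roll)).
In Python, from bench import sense, snapshot, camera_params, hand_in, hold_point_z gives the robot as it stands.
- The arm moves only by the tool servo_tool, never from a script. Its argument "motion" is a list of rows, each a list of 7 numbers: the finger opening in mm, from 0 to 85.4, then the shift along the tool's x, y, z in mm, then the turn, a rotation vector about the tool's x, y, z in rad. A call has 1 to 10 rows; each row shifts and turns the pose as measured when the row begins, along the tool's axes as they then stand; what a row does not reach is not made up. A row lasts 1/10 s, in which the tool goes at most 50 mm and 8.59 degrees, less where a joint would pass 70% of its speed; a pose out of reach is approached as far as the arm can. A call with a gripper value outside its range is refused whole. The fingers move at their own pace and stop on an object; "force" is the grip in N (left out, the last holds). Time passes only in rows, so rows that do not move let the fingers close. It gives the time, the measured TCP pose, the force and the opening at its end, in the units of the state.
- sense(): the state, without advancing time (a new reading comes with each control period).
- snapshot(name): name is "side" or "top"; returns the picture (480x640x3 uint8, blue, green, red); there is no depth.
- camera_params(name): a dict with "fx", "fy", "cx", "cy" (pixels), "D" ([k1, k2, p1, p2, k3] as OpenCV has them; the pictures are not rectified), "R" (3x3) and "t" (3): a world point X has camera coordinates R X + t. Camera axes: x right, y down, z forward; pixel columns grow to the right and rows downward; lengths in mm; the calibration is good to about 2 mm. A picture is of the moment at which its call begins. camera_params takes no time and is no camera call.
- hand_in(): hands the job in, once; it reports no verdict.
The state is a dict: "time": time; "joint_pos": joint angles; "qd": joint speeds; "joint_efforts": joint torques, N m; "tool_pos": TCP position; "tcp_rot": TCP orientation; "ft_force": force on the tool from outside, world axes, zero at the start; "wrist_torque": the same for the moment, N m; "finger_gap": finger opening in mm.
Only numpy, scipy, OpenCV 4.12 (cv2) and the standard library are available. Lean on these libraries where they do the work, as an engineer would, in place of code of your own. Each camera call takes 0.05 s, during which the arm holds its last target. There are 200 camera calls.

## Working session

There is one attempt and no reset: what is moved stays moved. The work goes in short steps, Python scripts to look and compute and a tool call to move; the robot and the scene stay as the last step left them, time stands still between calls to the robot, and variables do not carry over. Pictures are saved under pics/ and viewed, about 8 in all and at most 12, crops included, and the job is handed in when it is done.

Besides the shell and the picture viewer there is one more tool, called after "Emit:" as name([rows], argument=value, ...), one row to a line, values as JSON. servo_tool: Moves the arm, as the interface text tells. Its arguments: {"type":"object","properties":{"motion":{"type":"array"},"force":{"type":"number"}},"required":["motion"]}

```bash
mkdir -p pics
python3 - <<'E'
from bench import *
import cv2
for n in("top","side"):
    cv2.imwrite(f"pics/{n}0.png",snapshot(n)); p=camera_params(n); print(n,p)
print(sense())
E
```

```text
top {'fx': 525.8706124179887, 'fy': 525.8706124179887, 'cx': 314.4680149500036, 'cy': 239.41748748187842, 'D': array([-0.02092887,  0.        ,  0.        ,  0.        ,  0.        ]), 'R': array([[ 0.01408184, -0.99965885, -0.02199724],
       [-0.98352889, -0.00988319, -0.18048057],
       [ 0.18020159,  0.02417642, -0.98333254]]), 't': array([ 39.01079289, 545.84145951, 785.20019749])}
side {'fx': 605.0895559325168, 'fy': 605.0895559325168, 'cx': 323.8714458239324, 'cy': 238.64620885219006, 'D': array([0.05769349, 0.        , 0.        , 0.        , 0.        ]), 'R': array([[-0.98721834, -0.15924508,  0.00639978],
       [-0.1283055 ,  0.77030987, -0.62462821],
       [ 0.09453916, -0.61746555, -0.78089605]]), 't': array([ 545.22495037,   88.08034615, 1051.17497005])}
{'time': 0.1, 'joint_pos': array([-6.83761978e+01,  7.51137692e+00,  8.53226048e+01,  1.26566461e-03,
        8.72633976e+01, -4.89437169e+00]), 'qd': array([ 0.06673856, -0.03466264, -0.01814584, -0.03679885,  0.02095954,
       -0.02981446]), 'joint_efforts': array([ 2.51400397e-04, -5.70953035e+01, -5.01942587e+01, -5.76714160e-05,
        8.18821922e-03, -5.14190248e-06]), 'tool_pos': array([ 267.71842483, -536.40028171,  230.34730557]), 'tcp_rot': array([-1.79903084e+02, -9.56781861e-03,  2.65181043e+01]), 'ft_force': array([ 0.33077935, -0.31795482, -0.41167222]), 'wrist_torque': array([-0.0197371 , -0.05889883, -0.00612392]), 'finger_gap': 85.31098505967869}
```

View pics/top0.png

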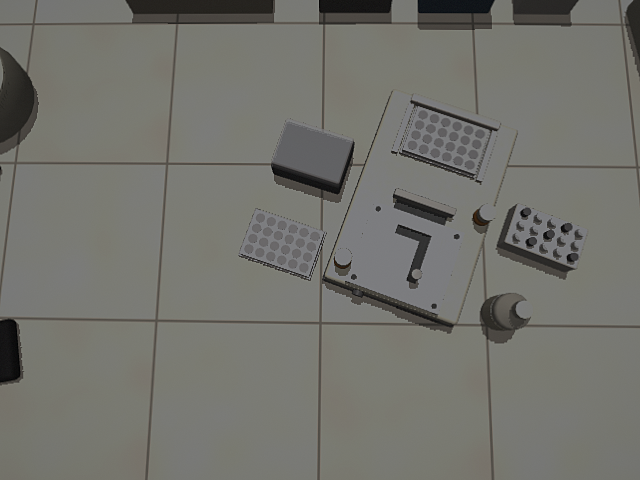

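View pics/side0.png

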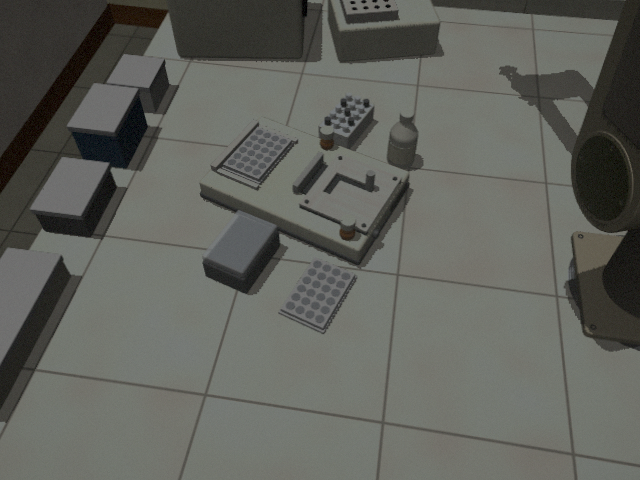

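The top view shows the mixer turned about -17°, with the post at about (416,274). The slot corner is near (427,236) and the slot end near (400,228). The side view has the post top at about (370,173). Next I'll measure the slot and post.

```bash
cat > h.py <<'E'
import numpy as np,cv2
from bench import *
def ray(n,uv):
    p=camera_params(n);K=np.array([[p['fx'],0,p['cx']],[0,p['fy'],p['cy']],[0,0,1]])
    q=cv2.undistortPoints(np.array(uv,float).reshape(-1,1,2),K,p['D']).reshape(-1,2)
    d=np.c_[q,np.ones(len(q))]@p['R']; return -p['R'].T@p['t'],d
def onz(n,uv,z):
    c,d=ray(n,uv); return (c+d*((z-c[2])/d[:,2])[:,None])[:,:2]
def proj(n,X):
    p=camera_params(n);K=np.array([[p['fx'],0,p['cx']],[0,p['fy'],p['cy']],[0,0,1]])
    return cv2.projectPoints(np.array(X,float).reshape(-1,1,3),cv2.Rodrigues(p['R'])[0],p['t'],K,p['D'])[0].reshape(-1,2)
E
python3 - <<'E'
from h import *
im=cv2.imread("pics/top0.png");c=cv2.resize(im[180:340,310:510],None,fx=4,fy=4,interpolation=cv2.INTER_CUBIC)
c=cv2.convertScaleAbs(c,alpha=1.3);s=cv2.resize(cv2.imread("pics/side0.png")[110:260,280:430],(480,480))
cv2.imwrite("pics/c1.png",c[:600])
g=cv2.cvtColor(im,cv2.COLOR_BGR2GRAY)
m=np.zeros_like(g);m[220:285,390:440]=(g[220:285,390:440]<85)
n,l,st,ce=cv2.connectedComponentsWithStats(m)
for i in range(1,n):
    if st[i,4]>20:
        print(st[i],ce[i]); cn=cv2.findContours((l==i).astype(np.uint8),0,2)[0][0]
        a=cv2.approxPolyDP(cn,2.5,True)[:,0]; print(np.c_[a,onz("top",a,61).round(1)])
E
```

```text
[430 220  10   4  25] [435.64 220.96]
[[ 430.   220.   576.2 -135.9]
 [ 439.   223.   571.5 -149.8]
 [ 439.   220.   576.3 -150. ]]
[395 224  37  61 704] [415.0625     248.81960227]
[[ 398.   224.   569.3  -85.6]
 [ 395.   232.   556.4  -80.7]
 [ 419.   241.   542.5 -117.9]
 [ 407.   277.   485.8  -98.2]
 [ 409.   284.   475.1 -101.1]
 [ 417.   284.   475.2 -113.4]
 [ 411.   272.   493.7 -104.5]
 [ 420.   268.   500.  -118.5]
 [ 431.   236.   550.6 -136.8]]
```

View pics/c1.png

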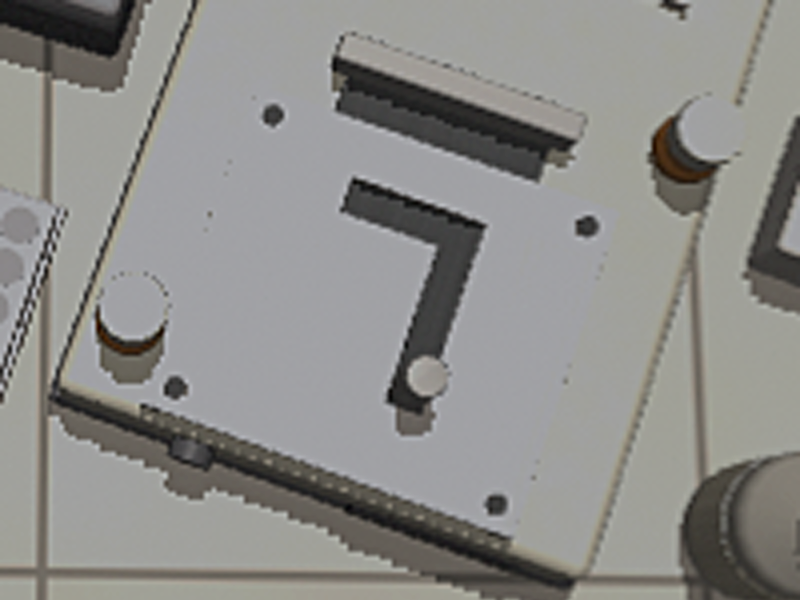

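The crop shows the slot's outer corner at (485,226), its short-leg outer end at (352,178) and its near-left corner at (388,402). The post top is at (428,377). The cover screws are at (272,115), (586,226), (176,387) and (496,504).

```bash
cat >> h.py <<'E'
def fit():
    m=np.array([[-52.5,-27.5],[-52.5,27.5],[-67.5,27.5],[-67.5,-12.5]])
    w=onz("top",np.array([[485,226],[352,178],[342,210],[440,243]])/4+[310,180],61)
    a,b=m-m.mean(0),w-w.mean(0)
    th=np.arctan2((a[:,0]*b[:,1]-a[:,1]*b[:,0]).sum(),(a*b).sum())
    R=np.array([[np.cos(th),-np.sin(th)],[np.sin(th),np.cos(th)]]);o=w.mean(0)-R@m.mean(0)
    return th,R,o,w-(m@R.T+o)
E
python3 - <<'E'
from h import *
th,R,o,r=fit();print("yaw",np.degrees(th),"o",o,"res",r)
s=onz("top",np.array([[272,115],[586,226],[176,387],[496,504]])/4+[310,180],61)
print("screws mixer",((s-o)@R).round(1)); d=s-s[[2,3,0,1]];
print("screw yaw", np.degrees(np.arctan2(*(s[0]-s[2])[::-1])),np.degrees(np.arctan2(*(s[1]-s[3])[::-1])),"ctr",s.mean(0))
p=onz("top",[[428/4+310,377/4+180]],101.5);print("post",p,(p-o)@R)
# side-view check of the post
g=(370.5,173.5);print("side post",onz("side",[g],101.5),(onz("side",[g],101.5)-o)@R)
for k in [(-125,-20),(-60,-20),(-60,20)]: print(k,R@k+o, np.hypot(*(R@k+o)))
for nm,c in(("jar_a",(710,128)),("jar_b",(135,305))):
    print(nm,(onz("top",[np.array(c)/4+[310,180]],92)-o)@R)
print("bottle",(onz("top",[[523,308]],125)-o)@R)
print("clamp bar far edge",(onz("top",np.array([[345,33],[585,115]])/4+[310,180],73.5)-o)@R)
E
```

```text
yaw -19.604773341710935 o [ 609.45764867 -129.57366225] res [[-0.97118953  0.72242486]
 [-0.75454346  0.48522915]
 [ 0.52773761 -0.45290728]
 [ 1.19799538 -0.75474673]]
screws mixer [[ -40.1   65.5]
 [ -40.1  -64.1]
 [-154.9   64.8]
 [-154.9  -64.7]]
screw yaw -19.25347595178243 -19.274620841618333 ctr [517.7458948  -96.51635514]
post [[ 485.50609277 -106.74497883]] [[-124.42573192  -20.08417869]]
side post [[ 485.13498874 -102.14890184]] [[-126.31744482  -15.87905512]]
(-125, -20) [ 484.99335978 -106.47299582] 496.54310776154773
(-60, -20) [ 546.22527746 -128.28244919] 561.0868386531413
(-60, 20) [559.64647954 -90.60126908] 566.9327755720198
jar_a [[  3.90001255 -91.31415254]]
jar_b [[-134.95799223   89.87370822]]
bottle [[-122.23075449 -171.56971346]]
clamp bar far edge [[ -2.42655772  49.65164512]
 [ -1.67923142 -48.2983463 ]]
```

Emit:
servo_tool([
  [0, 0, 0, 0, 0, 0, 0.1333],
  [0, 0, 0, 0, 0, 0, 0.1333],
  [0, 0, 0, 0, 0, 0, 0.1333],
  [0, 0, 0, 0, 0, 0, 0.1333],
  [0, 0, 0, 0, 0, 0, 0.1333],
  [0, 0, 0, 0, 0, 0, 0.1333],
], force=20)

```text
time: 0.7
tool_pos: [266.9, -534.5, 226.4]
tcp_rot: [-179.6, 0.3, -20.9]
ft_force: [-1.5, -0.7, -0.5]
finger_gap: 0.1
```

Emit:
servo_tool([
  [0, 2, -46, 0, 0, 0, 0],
  [0, 2, -46, 0, 0, 0, 0],
  [0, 2, -46, 0, 0, 0, 0],
  [0, 2, -46, 0, 0, 0, 0],
  [0, 2, -46, 0, 0, 0, 0],
  [0, 2, -46, 0, 0, 0, 0],
  [0, 2, -46, 0, 0, 0, 0],
  [0, 2, -46, 0, 0, 0, 0],
  [0, 2, -46, 0, 0, 0, 0],
  [0, 0, 0, 0, 0, 0, 0],
])

```text
time: 1.7
tool_pos: [436.1, -139.8, 223.4]
tcp_rot: [-179.3, 0.7, -21.5]
ft_force: [-0.2, -0.8, 0.1]
finger_gap: -0.2
```

```bash
cat >> h.py <<'E'
def rep():
    th,R,o,_=fit(); s=sense(); p=s['tool_pos']; t=np.radians(s['tcp_rot'][2])
    f=R.T@s['ft_force'][:2]
    print("t",s['time'],"tcp",p.round(1),"rot",s['tcp_rot'].round(2),"mixer",(R.T@(p[:2]-o)).round(1),"f_mixer",f.round(2),s['ft_force'][2].round(2),"gap",round(s['finger_gap'],1))
E
python3 -c "from h import *;rep()"
```

```text
t 1.7 tcp [ 436.1 -139.8  223.4] rot [-179.31    0.75  -21.54] mixer [-159.9  -67.8] f_mixer [ 0.08 -0.81] 0.07 gap -0.2
```

Emit:
servo_tool([
  [0, -4, -24, 0, 0, 0, -0.036],
  [0, -4, -24, 0, 0, 0, 0],
  [0, 0, 0, 40, 0, 0, 0],
  [0, 0, 0, 40, 0, 0, 0],
  [0, 0, 0, 20, 0, 0, 0],
  [0, 0, 0, 0, 0, 0, 0],
])

```text
time: 2.3
tool_pos: [444.5, -89.5, 120.9]
tcp_rot: [-179.4, 0.7, -19.1]
ft_force: [-1.0, 0.4, 0.3]
finger_gap: -0.1
```

Run:
```python
from h import *
rep()
a=snapshot("top")[180:340,310:510];b=snapshot("side")[110:260,280:450]
cv2.imwrite("pics/d1.png",np.hstack([cv2.resize(a,(400,320)),cv2.resize(b,(363,320))]))
```

```text
t 2.3 tcp [444.5 -89.5 120.9] rot [-179.38    0.66  -19.13] mixer [-168.8  -17.5] f_mixer [-1.06  0.04] 0.3 gap -0.1
```

View pics/d1.png

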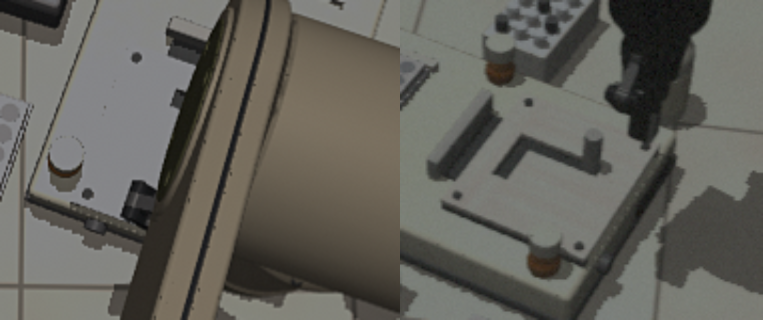

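The fingers hang behind the post, at right in the side half of the picture, with the post at about (592,150). They're clear to go down.

Emit:
servo_tool([
  [0, 0, 2.5, 20, 0, 0, 0],
  [0, 0, 0, 18, 0, 0, 0],
  [0, 0, 0, 6, 0, 0, 0],
  [0, 6, 0, 0, 0, 0, 0],
  [0, 6, 0, 0, 0, 0, 0],
  [0, 4, 0, 0, 0, 0, 0],
  [0, 4, 0, 0, 0, 0, 0],
])

```text
time: 3.1
tool_pos: [472.1, -103.2, 90.0]
tcp_rot: [-179.4, -0.4, -19.3]
ft_force: [-3.7, 0.9, -2.4]
finger_gap: 0.1
```

```bash
python3 -c "from h import *;rep()"
```

```text
t 3.1 tcp [ 472.1 -103.2   90. ] rot [-179.4    -0.4   -19.26] mixer [-138.3  -21.2] f_mixer [-3.81 -0.39] -2.44 gap 0.1
```

Emit:
servo_tool([
  [0, -6, 0, 0, 0, 0, 0],
  [0, 0, 0, 10, 0, 0, 0],
  [0, 0, 0, 8, 0, 0, 0],
  [0, 0, 0, 0, 0, 0, 0],
])

```text
time: 3.5
tool_pos: [468.0, -101.3, 71.9]
tcp_rot: [-179.4, -0.6, -19.3]
ft_force: [-0.7, -0.9, 0.2]
finger_gap: -0.0
```

```bash
python3 -c "from h import *;rep()"
```

```text
t 3.5 tcp [ 468.  -101.3   71.9] rot [-179.39   -0.59  -19.26] mixer [-142.8  -20.9] f_mixer [-0.33 -1.1 ] 0.25 gap -0.0
```

Emit:
servo_tool([
  [0, 4, 0, 0, 0, 0, 0],
  [0, 4, 0, 0, 0, 0, 0],
  [0, 4, 0, 0, 0, 0, 0],
  [0, 4, 0, 0, 0, 0, 0],
  [0, 4, 0, 0, 0, 0, 0],
  [0, 4, 0, 0, 0, 0, 0],
])

```text
time: 4.1
tool_pos: [490.6, -109.3, 71.3]
tcp_rot: [-179.4, -0.4, -19.2]
ft_force: [-3.1, 1.4, 2.1]
finger_gap: 0.2
```

Run:
```python
from h import *
rep()
b=snapshot("side")[110:260,280:450]
cv2.imwrite("pics/d2.png",cv2.resize(b,(680,600)))
```

```text
t 4.1 tcp [ 490.6 -109.3   71.3] rot [-179.4    -0.35  -19.24] mixer [-118.8  -20.8] f_mixer [-3.42  0.26] 2.08 gap 0.2
```

View pics/d2.png

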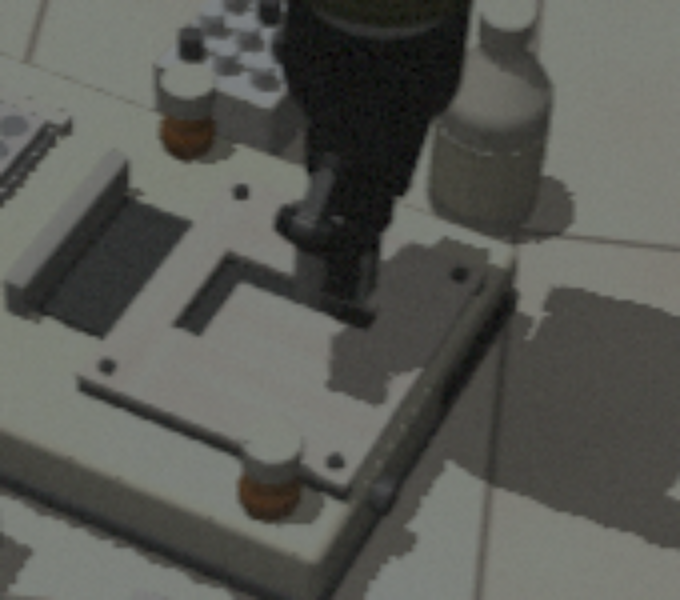

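The post, at about (310,265), is sliding ahead of the fingers with about 3.4 N. The clamp bar has moved off the cover. I'll keep pushing.

Emit:
servo_tool([
  [0, 4, 0, 0, 0, 0, 0],
  [0, 4, 0, 0, 0, 0, 0],
  [0, 4, 0, 0, 0, 0, 0],
  [0, 4, 0, 0, 0, 0, 0],
  [0, 4, 0, 0, 0, 0, 0],
  [0, 4, 0, 0, 0, 0, 0],
  [0, 4, 0, 0, 0, 0, 0],
  [0, 2, 0, 0, 0, 0, 0],
])

```text
time: 4.95
tool_pos: [521.6, -120.2, 71.2]
tcp_rot: [-179.4, -0.3, -19.2]
ft_force: [-2.6, -0.1, 0.8]
finger_gap: -0.5
```

Emit:
servo_tool([
  [0, 2, 0, 0, 0, 0, 0],
  [0, 2, 0, 0, 0, 0, 0],
])

```text
time: 5.15
tool_pos: [525.8, -121.7, 71.3]
tcp_rot: [-179.4, -0.3, -19.2]
ft_force: [-3.6, 0.5, 0.7]
finger_gap: -0.2
```

```bash
python3 -c "from h import *;rep()"
```

```text
t 5.15 tcp [ 525.8 -121.7   71.3] rot [-179.41   -0.34  -19.25] mixer [-81.4 -20.7] f_mixer [-3.56 -0.74] 0.7 gap -0.2
```

Emit:
servo_tool([
  [0, 1.5, 0, 0, 0, 0, 0],
  [0, 1.5, 0, 0, 0, 0, 0],
])

```text
time: 5.35
tool_pos: [527.8, -122.4, 71.1]
tcp_rot: [-179.4, -0.2, -19.2]
ft_force: [-13.6, 2.9, 9.9]
finger_gap: -0.3
```

Emit:
servo_tool([
  [0, 1.5, 0, 0, 0, 0, 0],
])

```text
time: 5.45
tool_pos: [527.9, -122.4, 71.1]
tcp_rot: [-179.4, 0.0, -19.2]
ft_force: [-14.7, 3.7, 11.9]
finger_gap: -0.2
```

Emit:
servo_tool([
  [0, 1.5, 0, 0, 0, 0, 0],
])

```text
time: 5.55
tool_pos: [527.8, -122.4, 71.1]
tcp_rot: [-179.4, 0.2, -19.2]
ft_force: [-12.8, 4.1, 9.1]
finger_gap: 0.2
```

The force jumped to about 15 N at tool x -79.3, where the contact offset of 19 mm puts the pin at the corner stop. Now I'll back off and go round to the -y side.

Emit:
servo_tool([
  [0, -6, 0, 0, 0, 0, 0],
  [0, -8, 0, 0, 0, 0, 0],
  [0, -6, 0, 0, 0, 0, 0],
  [0, 0, 12, 0, 0, 0, 0],
  [0, 0, 12, 0, 0, 0, 0],
  [0, 0, 12, 0, 0, 0, 0],
  [0, 0, 4, 0, 0, 0, 0],
  [0, 0, 0, 0, 0, 0, 0],
])

```text
time: 6.35
tool_pos: [495.4, -158.0, 72.2]
tcp_rot: [-179.4, -0.1, -19.3]
ft_force: [0.3, 0.3, 0.4]
finger_gap: -0.1
```

Run:
```python
from h import *
rep()
b=snapshot("side")[110:260,230:430]
cv2.imwrite("pics/d3.png",cv2.resize(b,(800,600)))
```

```text
t 6.35 tcp [ 495.4 -158.    72.2] rot [-1.7944e+02 -1.4000e-01 -1.9270e+01] mixer [-97.9 -65.1] f_mixer [0.22 0.38] 0.4 gap -0.1
```

View pics/d3.png

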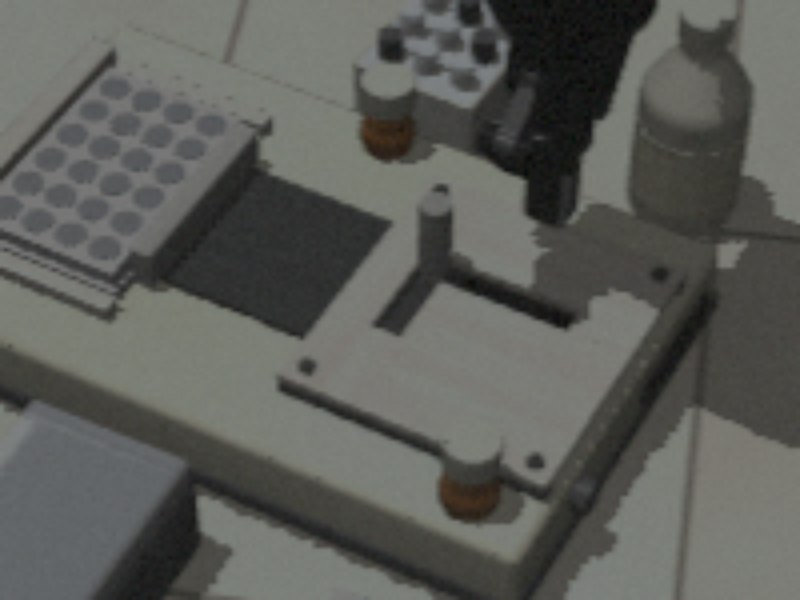

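The post stands at the corner, base at about (433,268), and the clamp bar is against the plate. The fingers are clear on the right side.

Emit:
servo_tool([
  [0, 10, 0, 0, 0, 0, 0],
  [0, 10, 0, 0, 0, 0, 0],
  [0, 10, 0, 0, 0, 0, 0],
  [0, 6, 0, 0, 0, 0, 0],
  [0, 0, 0, 0, 0, 0, 0],
])

```text
time: 6.9
tool_pos: [533.9, -170.0, 72.3]
tcp_rot: [-179.4, -0.2, -19.2]
ft_force: [-0.4, 0.7, 0.0]
finger_gap: -0.6
```

```bash
python3 -c "from h import *;rep()"
```

```text
t 6.9 tcp [ 533.9 -170.    72.3] rot [-179.41   -0.21  -19.21] mixer [-57.6 -63.5] f_mixer [-0.64  0.54] 0.04 gap -0.6
```

Emit:
servo_tool([
  [0, -2, -5, 0, 0, 0, 0],
  [0, 0, -5, 0, 0, 0, 0],
  [0, 0, -5, 0, 0, 0, 0],
  [0, 0, -4, 0, 0, 0, 0],
  [0, 0, -3, 0, 0, 0, 0],
  [0, 0, -3, 0, 0, 0, 0],
  [0, 0, -3, 0, 0, 0, 0],
])

```text
time: 7.6
tool_pos: [541.1, -140.6, 72.1]
tcp_rot: [-179.5, -0.2, -19.2]
ft_force: [0.2, -2.5, -0.9]
finger_gap: -0.4
```

```bash
python3 -c "from h import *;rep()"
```

```text
t 7.6 tcp [ 541.1 -140.6   72.1] rot [-1.7949e+02 -1.6000e-01 -1.9170e+01] mixer [-60.7 -33.3] f_mixer [ 1.02 -2.3 ] -0.87 gap -0.4
```

The pin is sliding sideways at about 2.5 N.

Emit:
servo_tool([
  [0, 0, -4, 0, 0, 0, 0],
  [0, 0, -4, 0, 0, 0, 0],
  [0, 0, -4, 0, 0, 0, 0],
  [0, 0, -4, 0, 0, 0, 0],
  [0, 0, -4, 0, 0, 0, 0],
  [0, 0, -3, 0, 0, 0, 0],
])

```text
time: 8.2
tool_pos: [549.1, -117.7, 72.2]
tcp_rot: [-179.5, -0.2, -19.2]
ft_force: [-0.1, -2.4, -0.4]
finger_gap: 0.2
```

Emit:
servo_tool([
  [0, 0, -2, 0, 0, 0, 0],
  [0, 0, -2, 0, 0, 0, 0],
])

```text
time: 8.4
tool_pos: [550.7, -113.3, 72.2]
tcp_rot: [-179.5, -0.2, -19.2]
ft_force: [1.1, -3.4, -0.6]
finger_gap: -0.2
```

```bash
python3 -c "from h import *;rep()"
```

```text
t 8.4 tcp [ 550.7 -113.3   72.2] rot [-1.7953e+02 -1.7000e-01 -1.9190e+01] mixer [-60.8  -4.4] f_mixer [ 2.14 -2.84] -0.64 gap -0.2
```

Emit:
servo_tool([
  [0, 0, -1.5, 0, 0, 0, 0],
  [0, 0, -1.5, 0, 0, 0, 0],
])

```text
time: 8.6
tool_pos: [551.7, -110.2, 72.2]
tcp_rot: [-179.5, -0.2, -19.2]
ft_force: [0.4, -2.8, -0.6]
finger_gap: -0.2
```

Emit:
servo_tool([
  [0, 0, -1.5, 0, 0, 0, 0],
  [0, 0, -1.5, 0, 0, 0, 0],
])

```text
time: 8.8
tool_pos: [551.9, -109.6, 72.2]
tcp_rot: [-179.8, -0.2, -19.2]
ft_force: [-3.8, -11.5, -0.5]
finger_gap: -0.2
```

```bash
python3 -c "from h import *;rep()"
```

```text
t 8.8 tcp [ 551.9 -109.6   72.2] rot [-1.7977e+02 -1.5000e-01 -1.9200e+01] mixer [-60.9  -0.5] f_mixer [  0.28 -12.13] -0.45 gap -0.2
```

There's a firm stop at 12 N. I'll back off sideways, then rise and check.

Emit:
servo_tool([
  [0, 0, 6, 0, 0, 0, 0],
  [0, 0, 12, 0, 0, 0, 0],
  [0, 0, 12, 0, 0, 0, 0],
  [0, -10, 0, -20, 0, 0, 0],
  [0, -20, 10, -40, 0, 0, 0],
  [0, -30, 20, -40, 0, 0, 0],
  [0, -30, 30, -30, 0, 0, 0],
  [0, 0, 45, 0, 0, 0, 0],
  [0, 0, 45, 0, 0, 0, 0],
  [0, 0, 45, 0, 0, 0, 0],
])

```text
time: 9.8
tool_pos: [391.3, -296.4, 203.9]
tcp_rot: [-179.7, -0.4, -18.8]
ft_force: [0.5, -0.5, 0.1]
finger_gap: -0.1
```

Emit:
servo_tool([
  [0, 0, 45, 0, 0, 0, 0],
  [0, 0, 45, 0, 0, 0, 0],
  [0, 0, 45, 0, 0, 0, 0],
  [0, 0, 0, 0, 0, 0, 0],
  [0, 0, 0, 0, 0, 0, 0],
])

```text
time: 10.3
tool_pos: [339.5, -436.2, 204.4]
tcp_rot: [-179.7, -0.6, -19.3]
ft_force: [0.1, 0.9, 0.1]
finger_gap: 0.4
```

Run:
```python
from h import *
rep()
t=snapshot("top");b=snapshot("side")
cv2.imwrite("pics/top9.png",t)
a=cv2.convertScaleAbs(cv2.resize(t[80:340,310:530],None,fx=2,fy=2),alpha=1.3);b=cv2.convertScaleAbs(cv2.resize(b[110:280,200:430],(360,266)),alpha=1.3)
c=np.zeros((520,800,3),np.uint8);c[:,:440]=a;c[:266,440:]=b
z=cv2.resize(t[215:265,380:440],(360,254),interpolation=cv2.INTER_CUBIC)
c[266:,440:]=z
cv2.imwrite("pics/e.png",c)
```

```text
t 10.3 tcp [ 339.5 -436.2  204.4] rot [-179.73   -0.6   -19.28] mixer [-151.4 -379.4] f_mixer [-0.22  0.83] 0.07 gap 0.4
```

View pics/e.png

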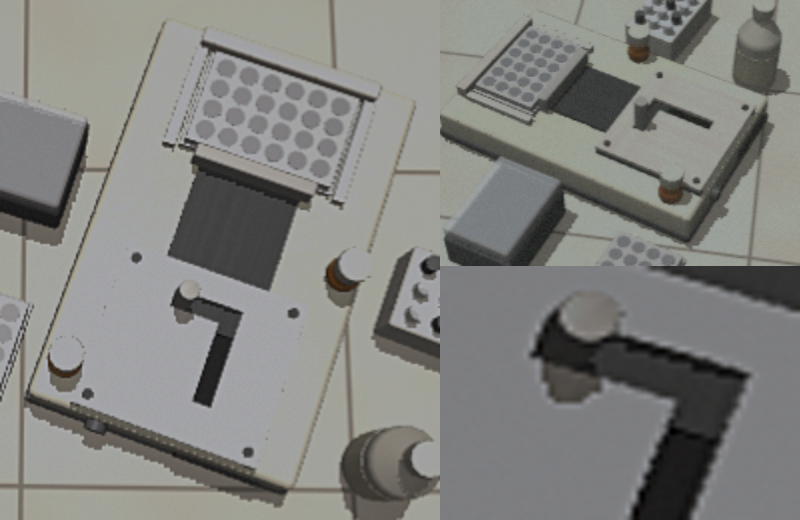

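The picture shows the post at the short leg's end, top centre at about (405,224.4) in the full top view. The clamp bar is against the plate and the jars haven't moved. One numeric check, then I'll hand in.

Run:
```python
from h import *
th,R,o,_=fit();p=(onz("top",[[405,224.4]],101.5)-o)@R;print(p)
if np.hypot(*(p[0]-[-60,20]))<4: print(hand_in())
```

```text
[[-59.67413175  20.28203007]]
the job is handed in; nothing more can be done
None
```

The microplate is locked and the job is handed in, at about 10.3 s of the 45 s allowed.

- **Pushing:** With the fingers shut, I pushed the pin along the long leg at about 3.5 N until the force rose to about 15 N at the corner. I then went round to its right side and pushed it along the short leg at about 2.5 to 3 N, to a firm stop at about 12 N. The pin was never pinched.
- **Final position:** The last top picture puts the pin at mixer (-59.7, +20.3) mm; the locked end is (-60, +20).
- **Plate and surroundings:** The clamp bar is against the plate in its nest. By eye, the jars and the other things in view had not moved. The arm is about 380 mm to the side, touching nothing.
- **Disagreements:** The first side-view estimate of the pin was about 4 mm off the top view, so I used the top view, which matched the given geometry. On the first approach the fingertips stopped at 90 mm instead of about 75 mm and went about 10 mm too far forward. They touched the pin lightly (about 4 N) along its slot, so I backed off and lowered to 72 mm before the main push.

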